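# Post the kit carton through the drop-box flap

## Robot

A 7-joint arm with a two-finger parallel gripper is mounted at the origin on the work surface. World frame = base frame: x ahead of the robot, y to its left, z up, the work surface at z = 0. Lengths are in m, angles in rad, forces in N, time in s.
With the tool pointing down it reaches from about 0.4 to 0.85 m from the base axis. Payload 6.9 kg.
Tool frame: the origin (TCP) lies at the very end of the fingers, on their centre line; the grasp point (between the pads) lies 19 mm behind it; z points along the fingers, y is the line along which they close (so a half turn about z gives the same grasp; the last joint's range is limited). The gripper opens to 85 mm and grips with 20 to 120 N. Pads are 22 mm wide; open, the fingers measure 114 mm over their backs; the gripper's body (76 mm by 85 mm) begins 54 mm behind the grasp point. The pads swing forward as they close: fully open they stand 13 mm farther back than shut.
Start: joints at [-1.161, 0.507, -0.238, 1.5, 0.126, 1.149, -0.155], TCP at [0.187, 0.596, 0.231] pointing down, gripper open.
Joint ranges: [-3.08, 3.08], [-0.24, 2.05], [-1.43, 1.35], [0, 2.5], [-1.52, 4.66], [0.17, 1.96], [-2.89, 2.89]. Speed limits (rad/s): [2.39, 2.39, 3.14, 3.14, 3.14, 3.14, 3.14].

## Interface

Orientations are given as a 3x3 rotation matrix whose columns are the frame's x, y, z axes.
In Python, from station import manip gives the robot as it stands.
- The arm moves only by the tool drive_tool, never from a script. Its argument "plan" is a list that holds one entry, the list of rows, each a list of 7 numbers: the turn, a rotation vector about the tool's x, y, z in rad, then the shift along the tool's x, y, z in mm, then the closure, from 0 (fully open) to 1 (shut). A call has 1 to 5 rows; each row shifts and turns the commanded pose from where the row before left it, along the tool's axes as they then stand; what a row does not reach is not made up. A row lasts 1/8 s, in which the tool goes at most 62.5 mm and 10.7 degrees, less where a joint would pass 70% of its speed; a pose out of reach is approached as far as the arm can. A call is refused whole if a number of a shift passes 62.5 or a number of a turn 0.188, either way. A call with a gripper value outside its range is refused whole. The fingers move at their own pace and stop on an object; the grip force is fixed at half the most. Time passes only in rows, so rows that do not move let the fingers close. It gives the time, the measured TCP pose, the force and the opening at its end, in the units of the state.
- manip.state(): the state, without advancing time (a new reading comes with each control period).
- manip.grab_frame(name): name is "scene" or "top" or "wrist"; returns (picture, depth): 384x512x3 uint8, blue, green, red; 384x512 float32, m along the optical axis (not along the pixel's ray), 0 where there is no reading.
- manip.camera_info(name): a dict with "camera_matrix" (3x3 intrinsics, pixels), "xyz" and "attitude" of the camera in the world; the wrist camera has in their place "mount" (4x4, takes a point from camera to tool coordinates, whose origin is the TCP and whose axes are the flange's). Camera axes: x right, y down, z forward; pixel columns grow to the right and rows downward; lengths in m; the calibration is good to about 2 mm. The wrist camera is an equidistant fisheye: a pixel r from the principal point sees the ray r / f radians off the axis. A picture is of the moment at which its call begins: read the wrist's pose just before it. camera_info takes no time and is no camera call.
- manip.job_done(): hands the job in, once; it reports no verdict.
The state is a dict: "time": time; "q": joint angles; "qd": joint speeds; "joint_efforts": joint torques, N m; "tcp_pos": TCP position; "orientation": TCP orientation; "ft_force": force on the tool from outside, world axes, zero at the start; "ft_torque": the same for the moment, N m; "gripper_width": finger opening in m.
Only numpy, scipy, OpenCV 4.12 (cv2) and the standard library are available. Lean on these libraries where they do the work, as an engineer would, in place of code of your own. Each camera call takes 0.05 s, during which the arm holds its last target. There are 200 camera calls.

## Task

Push the small cardboard kit carton along the feed shelf and through the swinging flap, so that it goes right down inside the drop box. Only push it with the fingers, never lift it, then draw the fingers back out so that the flap hangs fully shut again. Do not disturb the cup, the polish bottle or the glue stick.

Things in the scene. Friction and masses are not known exactly. Their poses are not given: they have to be found in the camera images.
- box: waxed plywood drop box with a feed shelf in front, fixed to the table (place and turn vary). Origin on the table under the middle of the sill; x points from the shelf into the box, y across, z up. The box is 236 mm wide, runs from x = 0 (front wall, 12 mm thick) to x = 276 mm; its flat clear lid is 166 mm above the table. The box's surfaces are slippery (friction about 0.25)
- shelf (a point): middle of the shelf's top (x = -120 mm from the box origin), 100 mm above the table. The shelf is level, x = -240 to 0 mm, 200 mm wide. Guide rails 10 mm high and 12 mm thick stand on it: inner faces at y = +-86 mm, from about x = -80 mm converging to +-46 mm at the mouth. Same axes as the box
- sill (a point): middle of the sill, the shelf's far edge, 100 mm above the table, same axes as the box. The mouth above it is 104 mm wide (92 mm between the rail ends), 54 mm high, under a 12 mm lintel. From the sill a steel slide falls at 38 degrees to the box floor: a carton pushed in until its rear end is close to the sill tips over and slides down by itself
- flap (a joint): angle of the aluminium flap (88 mm wide, 47 mm tall, 4 mm thick, 60 g) that hangs in the mouth from a level hinge 17 mm behind the sill and 154 mm above the table. 0 = hanging shut; it grows as the lower edge is pushed into the box (up to 1.45 rad) and gravity swings it shut. The carton's nose can push it open.
- flap_edge (a point): middle of the flap's lower edge, 5 mm above shelf level when shut
- carton: flat loose cardboard carton with a white paper label, 100 mm long (its x), 70 mm wide (its y), 30 mm high, about 150 g, lying flat on the shelf, its length roughly towards the flap (turned up to 0.3 rad and up to 22 mm to one side). Origin at the centre of its underside, z up
- carton_mid (a point): centre of the carton, 15 mm above its underside
- cup: white paper cup beside the shelf, 74 mm wide at the rim, 85 mm tall, origin under its centre
- polish: small white nail polish bottle, 32 mm in diameter, 65 mm tall, origin under its centre
- glue: white glue stick standing upright, 28 mm in diameter, 90 mm tall, origin under its centre
Mind the look-alikes: they are no part of the job. Several things have the shape of the carton; the one meant has the colours described above.

How it is judged:
By the outcome, as a careful person would: the job done as asked, in the order asked, and still so for the second after the job is handed in, with the robot touching nothing.
It also fails if it takes over 48 s, if anything falls off the work surface, if the arm or the gripper's body presses on something with over 40 N, if the wrist force passes 120 N, or if a joint passes its speed limit or range.

## Working session

There is one attempt and no reset: what is moved stays moved. The work goes in short steps, Python scripts to look and compute and a tool call to move; the robot and the scene stay as the last step left them, time stands still between calls to the robot, and variables do not carry over. Pictures are saved under pics/ and viewed, on a budget of 10 in all, crops included, one or two more only if the job needs it, and the job is handed in when it is done.

Besides the shell and the picture viewer there is one more tool, called after "Request:" as name(argument=value, ...) on one line, values as JSON. drive_tool: Moves the arm, as the interface text tells. Its arguments: {"type":"object","properties":{"plan":{"type":"array","items":{"type":"array","items":{"type":"array","items":{"type":"number"}}}}},"required":["plan"]}

```bash
mkdir -p pics
cat > h.py <<'E'
import numpy as np, cv2, pickle
from station import manip
def snap(n):
    im,d=manip.grab_frame(n); pickle.dump((im,d,manip.camera_info(n)),open(f'{n}.pkl','wb')); return im,d
def pt(n,u,v,z=None):
    im,d,c=pickle.load(open(f'{n}.pkl','rb')); K=np.array(c['camera_matrix']);R=np.array(c['attitude']);t=np.array(c['xyz'])
    r=R@np.linalg.inv(K)@[u,v,1]
    if z is None:
        w=d[int(v)-1:int(v)+2,int(u)-1:int(u)+2]; s=np.median(w)
    else: s=(z-t[2])/r[2]
    return t+r*s
E
python3 - <<'E'
from h import *
a,_=snap('scene');b,_=snap('top')
cv2.imwrite('pics/a.png',cv2.resize(a,(800,600)));cv2.imwrite('pics/b.png',cv2.resize(b,(800,600)))
for n in('scene','top'):print(manip.camera_info(n))
print(manip.state())
E
```

```text
{'camera_matrix': array([[462.87362345,   0.        , 252.64667968],
       [  0.        , 462.87362345, 184.76713181],
       [  0.        ,   0.        ,   1.        ]]), 'xyz': array([1.16829609, 0.0494123 , 0.75688006]), 'attitude': array([[-0.01700006,  0.71916167, -0.69463479],
       [ 0.99966944,  0.02562709,  0.00206667],
       [ 0.01928774, -0.69437004, -0.7193596 ]])}
{'camera_matrix': array([[444.24542753,   0.        , 253.01693485],
       [  0.        , 444.24542753, 192.67353231],
       [  0.        ,   0.        ,   1.        ]]), 'xyz': array([0.33980136, 0.03718174, 0.96534937]), 'attitude': array([[ 0.0219942 , -0.98071431,  0.1942053 ],
       [-0.99957796, -0.02525875, -0.01434923],
       [ 0.01897788, -0.19380774, -0.98085595]])}
{'time': 0.1, 'q': array([-1.16152668,  0.50825542, -0.23749488,  1.50102605,  0.12569334,
        1.14891957, -0.15478272]), 'qd': array([ 0.00010434, -0.00087271, -0.001694  , -0.00330564,  0.00118655,
       -0.00015792, -0.00124107]), 'joint_efforts': array([-4.60394542e-03, -6.21829820e+01, -2.19454229e+00, -2.50202036e+01,
        1.24863273e-02,  7.86947203e-03, -7.32585619e-06]), 'tcp_pos': array([0.18690186, 0.59592383, 0.23051667]), 'orientation': array([[-9.54213759e-01,  2.99125233e-01, -4.44354366e-04],
       [ 2.99125560e-01,  9.54212483e-01, -1.56109719e-03],
       [-4.29550778e-05, -1.62253817e-03, -9.99998683e-01]]), 'ft_force': array([ 0.8615105 ,  0.47856348, -1.30237539]), 'ft_torque': array([ 0.03434673,  0.02908224, -0.0113653 ]), 'gripper_width': 0.08565867213196461}
```

View pics/a.png

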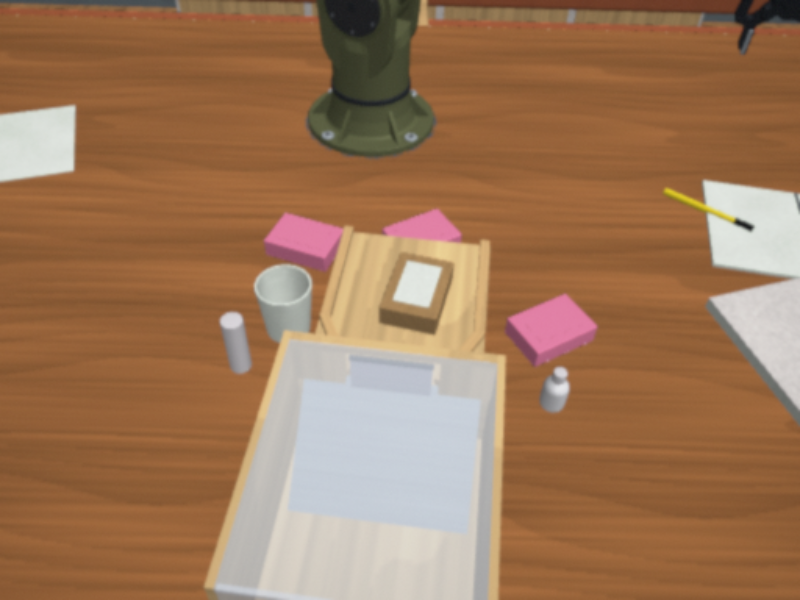

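View pics/b.png

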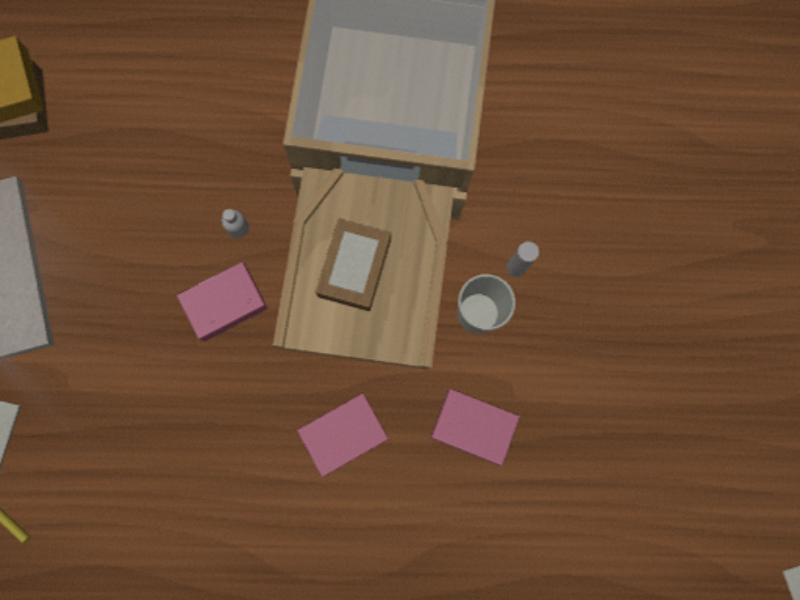

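The one meant is the brown carton with a white label, on the shelf at about (355,263) in the top picture. The three pink blocks at (220,300), (342,434) and (476,427) lie on the table and have the wrong colour. I'll confirm this in an enlarged crop.

Run:
```python
from h import *
im=pickle.load(open('top.pkl','rb'))[0]
c=im[85:240,165:345]; cv2.imwrite('pics/c.png',cv2.resize(c,None,fx=3.8,fy=3.8,interpolation=cv2.INTER_CUBIC))
```

```text
(no output)
```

View pics/c.png

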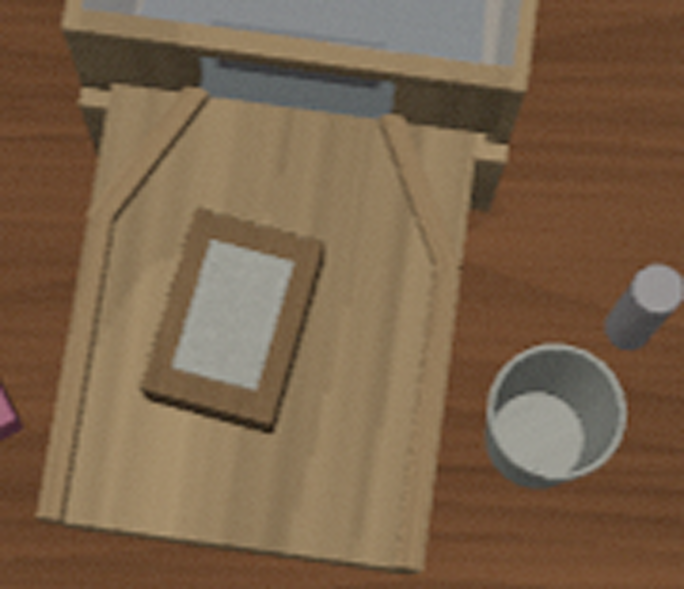

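```bash
cat >> h.py <<'E'
def geo(u,v,z): return pt('top',165+(u+.5)/3.8-.5,85+(v+.5)/3.8-.5,z)
E
python3 - <<'E'
from h import *
P=lambda L,z:np.array([geo(u,v,z)[:2] for u,v in L])
def sh(n,a): print(n,np.round(a*1000,1).tolist())
c=P([(200,208),(322,240),(272,430),(143,390)],.13); sh('carton FL FR RR RL',c); sh('mid',c.mean(0))
s=P([(38,520),(423,572)],.1); sh('shelf near',s)
b=P([(65,28),(525,88)],.166); sh('box front top',b)
bo=P([(75,100),(505,153)],.1); sh('ledge',bo)
r=P([(208,98),(380,118),(114,218),(434,262)],.11); sh('rail ends/kinks',r)
for a in (s,b): d=a[1]-a[0]; print(np.linalg.norm(d),np.arctan2(d[0],-d[1]))
d=(c[0]+c[1]-c[2]-c[3]); print('yaw',np.arctan2(d[1],d[0]),np.linalg.norm(d)/2, np.linalg.norm(c[0]-c[1]))
near=s.mean(0); top=b.mean(0); d=top-near; print(near,top,np.linalg.norm(d),np.arctan2(d[1],d[0]))
z=P([(560,345),(560,480)],.085);sh('cup',z)
sh('glue',P([(658,288)],.09))
E
```

```text
carton FL FR RR RL [[609.9, 97.4], [594.5, 34.1], [494.4, 56.9], [513.3, 122.5]]
mid [553.0, 77.7]
shelf near [[449.8, 176.4], [427.8, -22.1]]
box front top [[690.9, 166.2], [665.8, -66.0]]
ledge [[678.6, 169.3], [655.2, -63.7]]
rail ends/kinks [[677.9, 96.9], [669.3, 4.6], [609.6, 143.9], [590.2, -25.2]]
0.1997052321683023 -0.11046961826243035
0.23355714424282187 -0.10785188032286488
yaw -0.2388877167453356 0.10122326507197531 0.06517549134412758
[0.43882769 0.0771766 ] [0.67837592 0.05013602] 0.24106958822971408 -0.11240575791344702
cup [[553.1, -95.3], [479.7, -95.0]]
glue [[584.8, -147.5]]
```

The crop confirms it: brown carton with a white label. In the box frame the sill is at about (678, 50) mm with yaw -0.110. The carton is at x≈-127, y≈+14, turned -0.13 rad. I'll push on both finger tips with the gripper partly closed, tilted forward.

Request:
drive_tool(plan=[[[0,0,-0.097,0,0,0,0.6],[0,0,-0.097,0,0,0,0.6],[0,0,0,-26,-36,0,0.6],[0,0,0,-26,-36,0,0.6],[0,0,0,-26,-36,0,0.6]]])

```text
time: 0.72
tcp_pos: [0.2532, 0.479, 0.2308]
orientation: [[-0.994, 0.11, -0.0], [0.11, 0.994, -0.001], [0.0, -0.001, -1.0]]
ft_force: [0.6, 0.1, -0.8]
gripper_width: 0.0339
```

Request:
drive_tool(plan=[[[0,0,0,-26,-36,0,0.6],[0,0,0,-26,-36,0,0.6],[0,0,0,-26,-36,0,0.6],[0,0,0,-26,-36,0,0.6],[0,0,0,-26,-36,0,0.6]]])

```text
time: 1.35
tcp_pos: [0.3626, 0.2858, 0.2311]
orientation: [[-0.994, 0.11, -0.0], [0.11, 0.994, -0.0], [0.0, -0.0, -1.0]]
ft_force: [-0.4, -0.7, -0.0]
gripper_width: 0.0345
```

Request:
drive_tool(plan=[[[0,0,0,-26,-36,0,0.6],[0,0,0,-26,-36,0,0.6],[0,-0.1,0,0,0,0,0.6],[0,-0.1,0,0,0,0,0.6],[0,-0.1,0,0,0,0,0.6]]])

```text
time: 1.98
tcp_pos: [0.4059, 0.2098, 0.2313]
orientation: [[-0.949, 0.11, 0.296], [0.105, 0.994, -0.032], [-0.298, 0.001, -0.955]]
ft_force: [0.2, -0.9, -0.1]
gripper_width: 0.0343
```

Request:
drive_tool(plan=[[[0,0,0,-19.5,-26.7,6,0.6],[0,0,0,-19.5,-26.7,6,0.6],[0,0,0,-19.5,-26.7,6,0.6],[0,0,0,-19.5,-26.7,6,0.6],[0,0,0,0,0,0,0.6]]])

```text
time: 2.6
tcp_pos: [0.476, 0.0924, 0.2312]
orientation: [[-0.949, 0.114, 0.293], [0.109, 0.993, -0.034], [-0.295, -0.001, -0.955]]
ft_force: [0.5, -0.2, -0.4]
gripper_width: 0.034
```

Request:
drive_tool(plan=[[[0,0,0,8,0,25,0.6],[0,0,0,8,0,25,0.6],[0,0,0,8,0,25,0.6],[0,0,0,4,0,13,0.6],[0,0,0,0,0,0,0.6]]])

```text
time: 3.22
tcp_pos: [0.4735, 0.0957, 0.138]
orientation: [[-0.951, 0.108, 0.291], [0.103, 0.994, -0.033], [-0.293, -0.001, -0.956]]
ft_force: [-1.0, -0.5, -1.5]
gripper_width: 0.0338
```

Run:
```python
from h import *
im,_=snap('top'); w,_=snap('wrist'); a,_=snap('scene')
c=cv2.resize(im[85:240,165:305],(560,600)); d=cv2.resize(w,(300,225)); e=cv2.resize(a[140:260,190:330],(240,206))
o=np.zeros((600,800,3),np.uint8); o[:,:560]=c; o[:180,560:]=cv2.resize(w,(240,180)); o[190:396,560:]=e
cv2.imwrite('pics/d.png',o); print(manip.state()['tcp_pos'])
```

```text
[0.47484113 0.09561246 0.1396599 ]
```

View pics/d.png

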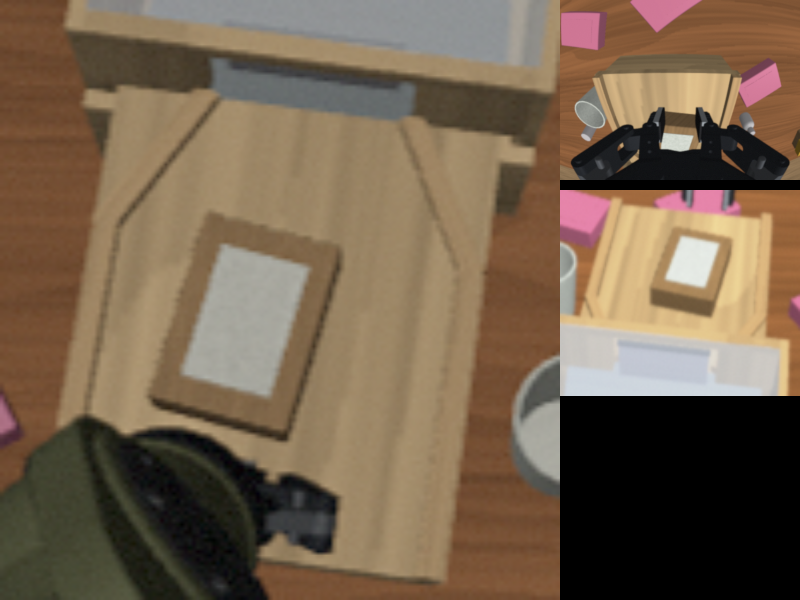

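Request:
drive_tool(plan=[[[0.019,0,0.062,0,0,0,0.6],[0.019,0,0.062,0,0,0,0.6],[0,0,0,4,0,12,0.6],[0,0,0,4,0,12,0.6],[0,0,0,0,0,0,0.6]]])

```text
time: 4.0
tcp_pos: [0.474, 0.0953, 0.1138]
orientation: [[-0.928, 0.237, 0.287], [0.226, 0.972, -0.07], [-0.295, 0.0, -0.955]]
ft_force: [-0.2, 0.5, 0.4]
gripper_width: 0.0341
```

Request:
drive_tool(plan=[[[0,0,0,-9,0,2.8,0.6],[0,0,0,-9,0,2.8,0.6],[0,0,0,-9,0,2.8,0.6],[0,0,0,-9,0,2.8,0.6],[0,0,0,0,0,0,0.6]]])

```text
time: 4.62
tcp_pos: [0.5117, 0.0858, 0.1138]
orientation: [[-0.928, 0.238, 0.288], [0.228, 0.971, -0.07], [-0.296, 0.001, -0.955]]
ft_force: [-1.2, 0.6, 0.6]
gripper_width: 0.0342
```

Run:
```python
from h import *
im,_=snap('top'); a,_=snap('scene')
o=np.hstack([cv2.resize(im[85:240,165:305],(400,443)),cv2.resize(a[140:260,190:298],(400,443))])
cv2.imwrite('pics/e.png',o); s=manip.state();print(s['tcp_pos'],s['orientation'].round(3).tolist(),s['q'].round(2))
```

```text
[0.51059587 0.0860152  0.11356603] [[-0.928, 0.238, 0.287], [0.227, 0.971, -0.07], [-0.295, 0.0, -0.955]] [-0.38  0.39  0.08  2.19  0.4   0.33  0.66]
```

View pics/e.png

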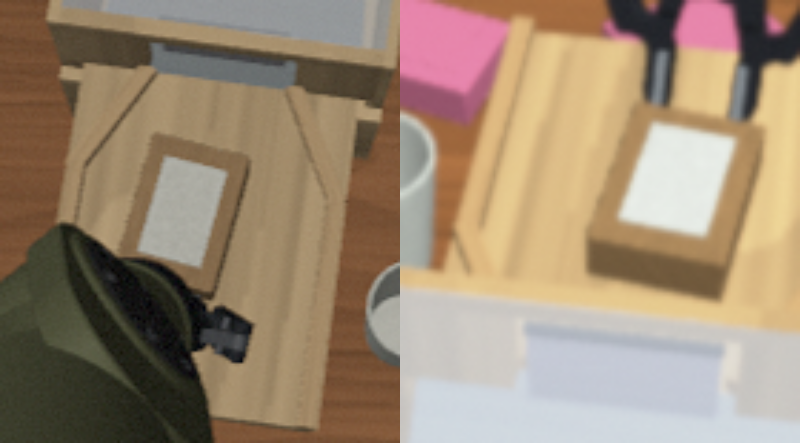

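Request:
drive_tool(plan=[[[0,0,0,-9.6,0,3,0.6],[0,0,0,-9.6,0,3,0.6],[0,0,0,-9.6,0,3,0.6],[0,0,0,-9.6,0,3,0.6],[0,0,0,-4.8,0,1.5,0.6]]])

```text
time: 5.35
tcp_pos: [0.5555, 0.0752, 0.1135]
orientation: [[-0.928, 0.238, 0.287], [0.227, 0.971, -0.07], [-0.296, 0.0, -0.955]]
ft_force: [0.1, 0.1, 1.1]
gripper_width: 0.0342
```

Request:
drive_tool(plan=[[[-0.01,0,-0.031,-4.8,0,1.5,0.6],[-0.01,0,-0.031,-4.8,0,1.5,0.6],[-0.01,0,-0.031,-4.8,0,1.5,0.6],[-0.008,0,-0.031,-4.8,0,1.5,0.6],[0,0,0,0,0,0,0.6]]])

```text
time: 5.98
tcp_pos: [0.5748, 0.0712, 0.1135]
orientation: [[-0.949, 0.111, 0.294], [0.106, 0.994, -0.033], [-0.296, 0.0, -0.955]]
ft_force: [-0.3, -0.5, -0.6]
gripper_width: 0.0344
```

Run:
```python
from h import *
im,_=snap('top'); a,_=snap('scene')
o=np.hstack([cv2.resize(im[85:240,165:305],(400,443)),cv2.resize(a[150:270,190:298],(400,443))])
cv2.imwrite('pics/f.png',o); s=manip.state();print(s['tcp_pos'],s['orientation'].round(3).tolist(),s['q'].round(2))
d=s['tcp_pos'][:2]-[.678,.05]; print('box xy',d@[.994,-.110],d@[.110,.994])
```

```text
[0.57432424 0.07159414 0.11343966] [[-0.95, 0.11, 0.294], [0.106, 0.994, -0.033], [-0.295, 0.0, -0.955]] [-0.18  0.45 -0.07  2.06  0.37  0.37  0.9 ]
box xy -0.10542906587435265 0.010060242698677183
```

View pics/f.png

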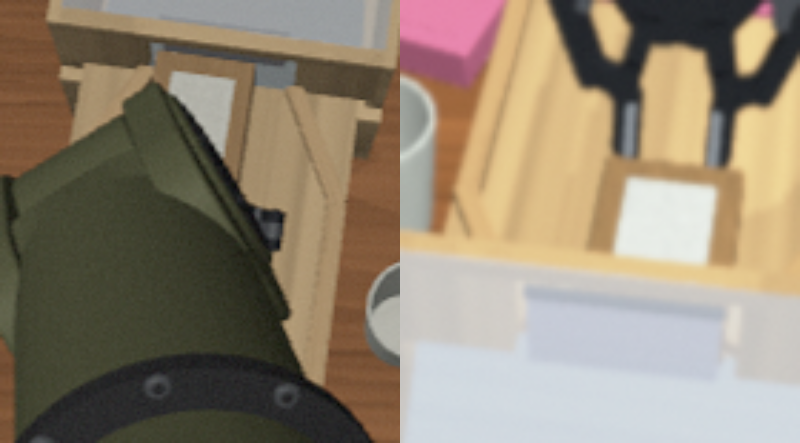

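Run:
```python
from h import *
def bx(p): d=(p[:2]-[.678,.05])*1000; return np.round([d@[.994,-.110],d@[.110,.994]],1)
for n,u,v,z in [('FL',157,55,.13),('FR',252,68,.13),('railL in',155,70,.11),('railR in',290,88,.11),('label FL',172,70,.13),('label FR',236,80,.13)]:
    print(n,bx(pt('top',165+u/2.857,85+v/2.857,z)))
f=lambda u,v:(190+(u-400)/3.7,150+v/3.69)
for n,u,v,z in [('RL',742,170,.13),('RR',608,158,.13),('labRR',628,178,.13),('labRL',717,186,.13)]:
    print(n,bx(pt('scene',*f(u,v),z)))
```

```text
FL [ 0.1 45.1]
FR [ -0.2 -21.8]
railL in [-3.3 47.1]
railR in [ -3.3 -49.9]
label FL [-9.4 33.1]
label FR [-10.5 -12. ]
RL [-93.7  46.5]
RR [-92.2 -20.6]
labRR [-80.2  -9. ]
labRL [-81.2  35.2]
```

Request:
drive_tool(plan=[[[0,0,0,-9.2,-1.6,2.8,0.6],[0,0,0,-9.2,-1.6,2.8,0.6],[0,0,0,-9.2,-1.6,2.8,0.6],[0,0,0,-9.2,-1.6,2.8,0.6],[0,0,0,0,0,0,0.6]]])

```text
time: 6.7
tcp_pos: [0.613, 0.0606, 0.1137]
orientation: [[-0.949, 0.111, 0.294], [0.106, 0.994, -0.033], [-0.296, 0.0, -0.955]]
ft_force: [0.1, 0.6, 0.5]
gripper_width: 0.0338
```

Run:
```python
from h import *
im,_=snap('top'); a,_=snap('scene')
o=np.hstack([cv2.resize(im[60:215,165:305],(400,443)),cv2.resize(a[150:270,190:298],(400,443))])
cv2.imwrite('pics/g.png',o); s=manip.state();print(s['tcp_pos'])
d=s['tcp_pos'][:2]-[.678,.05]; print('box xy',d@[.994,-.110],d@[.110,.994])
```

```text
[0.61199173 0.06096582 0.11360205]
box xy -0.06681846317123506 0.0036391121177133455
```

View pics/g.png

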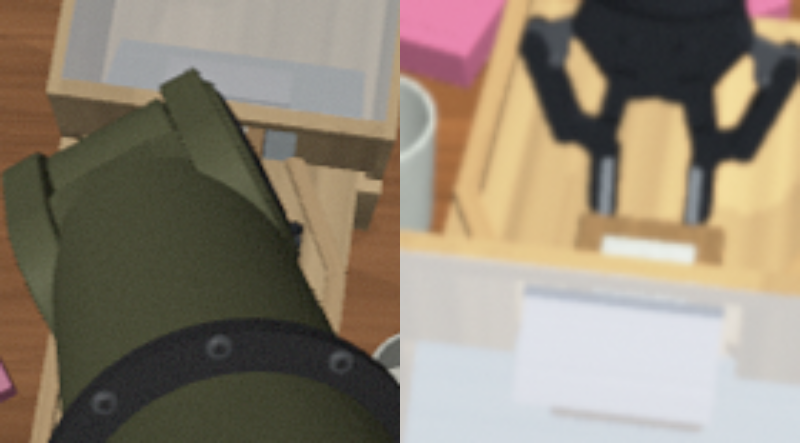

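Request:
drive_tool(plan=[[[0,-0.075,0,-9.2,-0.5,2.9,0.6],[0,-0.075,0,-9.0,-0.5,3.5,0.6],[0,0,0,-8.6,0,4.1,0.6],[0,0,0,-8.6,0,4.1,0.6],[0,0,0,0,0,0,0.6]]])

```text
time: 7.42
tcp_pos: [0.6518, 0.0557, 0.1144]
orientation: [[-0.894, 0.11, 0.434], [0.1, 0.994, -0.047], [-0.437, 0.002, -0.9]]
ft_force: [-0.1, 0.0, 0.4]
gripper_width: 0.0341
```

Run:
```python
from h import *
im,_=snap('top'); a,_=snap('scene')
o=np.hstack([cv2.resize(im[40:195,165:305],(400,443)),cv2.resize(a[160:280,190:298],(400,443))])
cv2.imwrite('pics/i.png',o); s=manip.state();print(s['tcp_pos'],s['q'].round(2),s['ft_force'].round(1))
d=s['tcp_pos'][:2]-[.678,.05]; print('box xy',d@[.994,-.110],d@[.110,.994])
```

```text
[0.65046899 0.05545362 0.11389521] [-0.23  0.51  0.05  2.02  0.52  0.21  0.78] [-0.3 -0.3  0.1]
box xy -0.027965723733999106 0.002392491474179632
```

View pics/i.png

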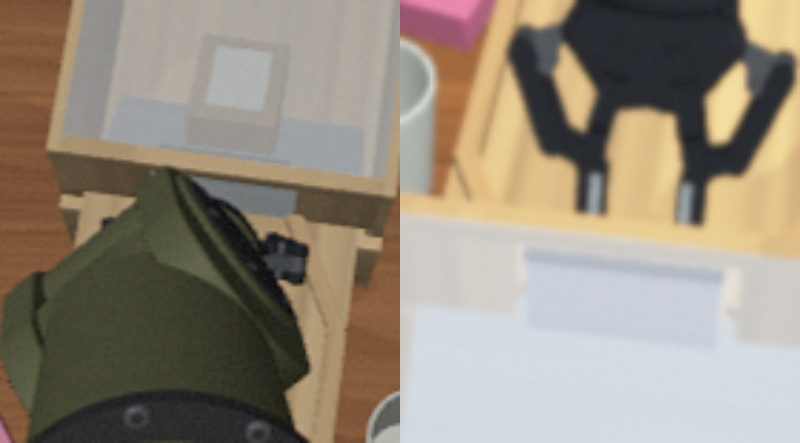

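Request:
drive_tool(plan=[[[0,0.1,0,8,0,-4,0.6],[0,0.1,0,9,0,-4,0.6],[0,0.1,0,20,0,-5,0.6],[0,0,0,25,0,-4,0.6],[0,0,0,10,0,-30,0.6]]])

```text
time: 8.15
tcp_pos: [0.569, 0.0639, 0.1412]
orientation: [[-0.983, 0.11, 0.144], [0.109, 0.994, -0.017], [-0.145, -0.001, -0.989]]
ft_force: [0.4, -0.3, -0.1]
gripper_width: 0.0349
```

Request:
drive_tool(plan=[[[0,0,0,0,0,-40,0.6],[0,0,0,0,0,-40,0.6],[0,0,0,0,30,-20,0.6],[0,0,0,0,40,0,0.6],[0,0,0,0,40,0,0.6]]])

```text
time: 8.78
tcp_pos: [0.5687, 0.1762, 0.2424]
orientation: [[-0.983, 0.111, 0.149], [0.11, 0.994, -0.016], [-0.15, 0.001, -0.989]]
ft_force: [0.9, -0.2, 0.3]
gripper_width: 0.034
```

Request:
drive_tool(plan=[[[0,0,0,0,40,0,0.6],[0,0,0,0,40,0,0.6],[0,0,0,0,40,0,0.6],[0,0,0,0,40,0,0.6],[0,0,0,0,0,0,0.6]]])

```text
time: 9.4
tcp_pos: [0.5847, 0.3387, 0.2411]
orientation: [[-0.984, 0.104, 0.147], [0.104, 0.995, -0.013], [-0.148, 0.002, -0.989]]
ft_force: [-0.4, -1.2, -0.5]
gripper_width: 0.034
```

Run:
```python
from h import *
im,d=snap('top'); a,_=snap('scene')
o=np.hstack([cv2.resize(im[0:250,140:370],(400,435)),cv2.resize(a[130:384,120:354],(400,435))])
cv2.imwrite('pics/j.png',o); s=manip.state();print(s['time'],s['tcp_pos'],s['ft_force'].round(1))
```

```text
9.5 [0.58592609 0.33418292 0.24129448] [-0.7 -0.5  1.2]
```

View pics/j.png

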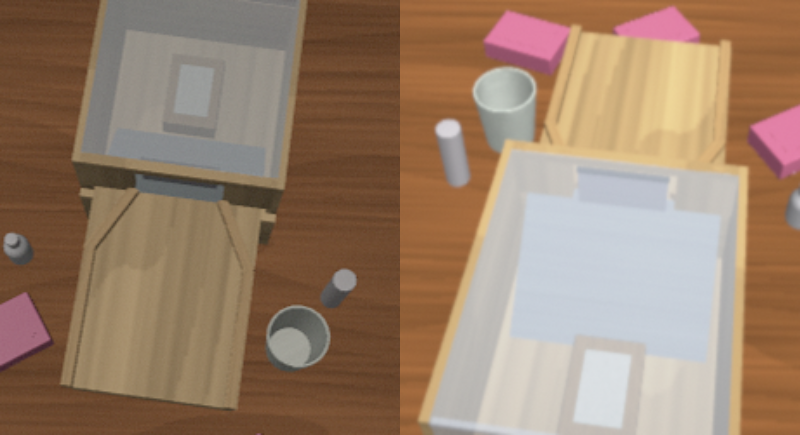

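Run:
```python
from h import *
def bx(p): d=(p[:2]-[.678,.05])*1000; return np.round([d@[.994,-.110],d@[.110,.994]],0)
T=lambda u,v:(140+u*.575,v*.5747); S=lambda u,v:(120+(u-400)*.585,130+v*.5839)
for n,t,s in [('labFL',(174,119-0),(634,351)),]: pass
for z in (.02,.03,.04,.05,.06):
    print(z,'top rear L/R, front',[bx(pt('top',*T(*p),z)).tolist() for p in [(164,122),(217,130),(172,54),(224,60)]],'scene rear R/L',[bx(pt('scene',*S(*p),z)).tolist() for p in [(573,336),(645,343)]])
```

```text
0.02 top rear L/R, front [[131.0, 37.0], [130.0, -33.0], [230.0, 40.0], [231.0, -30.0]] scene rear R/L [[120.0, -33.0], [118.0, 39.0]]
0.03 top rear L/R, front [[126.0, 36.0], [125.0, -34.0], [224.0, 39.0], [225.0, -30.0]] scene rear R/L [[125.0, -32.0], [123.0, 39.0]]
0.04 top rear L/R, front [[121.0, 35.0], [120.0, -34.0], [218.0, 38.0], [219.0, -30.0]] scene rear R/L [[130.0, -31.0], [128.0, 39.0]]
0.05 top rear L/R, front [[116.0, 34.0], [115.0, -34.0], [212.0, 37.0], [213.0, -31.0]] scene rear R/L [[135.0, -30.0], [133.0, 39.0]]
0.06 top rear L/R, front [[111.0, 33.0], [110.0, -34.0], [206.0, 37.0], [207.0, -31.0]] scene rear R/L [[140.0, -29.0], [138.0, 40.0]]
```

```bash
python3 -c "
from station import manip
print(manip.job_done())"
```

```text
the job is handed in; nothing more can be done
None
```

The carton is down inside the drop box and the flap hangs shut. I pushed it along the shelf and through the flap with both fingertips, never lifting it, and handed the job in at about 9.5 s of robot time.

- **Carton:** positions measured from both cameras agree that it lies flat on the box floor. Its top is about 31 mm up, and it spans x≈125 to 225 mm in the box frame.
- **Flap:** it looks the same as it did at the start. I judged this by eye and did not measure the angle.
- **Other objects:** the cup, polish bottle and glue stick look untouched, though I compared them by eye only.
- **Forces:** the wrist force readings stayed within about 2 N. The fingers were well clear of everything at the end.
- **What disagreed:** partway along, the carton sat about 12 mm left of centre, close to the left rail. I steered it right during the push, and it went in cleanly. No checks failed.

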